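# Reset the tripped breaker on the bench supply box

### The job

One of the four breakers on the grey bench supply box has tripped: its lever stands half-way, square to the panel. Reset it with the fingertips: push its lever gently all the way down to off (towards the box's low front edge) so that it latches again, then all the way up to on (towards the back), and draw away. Leave the other breakers untouched, including the one that is switched off on purpose, and leave the tools and things lying round the box where they are.

Things in the scene. Friction and masses are not known exactly. Their poses are not given: they have to be found in the camera images.
- supply_box: Grey sheet-steel bench supply box, fixed, 150 mm deep (x), 230 mm wide (y). Its top is a panel that slopes 15 deg up from the low front edge (-x side, towards the robot; 72 mm high) to the back (112 mm). In a window of the panel stand four identical grey circuit breakers side by side at 43 mm pitch along y, each with one black lever; which breaker sits in which place varies. Origin: centre of the underside; z is vertical, x points from the low front to the high back.
- tripped_breaker: The breaker to be reset: fixed, 41 mm wide, 98 mm long up the slope. Origin: on its lever's pivot axis, which lies in the panel surface, mid-width. Axes as the box's: z vertical, x horizontally towards the back, y along the row and along the pivot axis (so up the slope is cos15 x + sin15 z, and square to the panel is cos15 z - sin15 x). Its raised middle, 54 mm long up the slope, stands 12 mm above the pivot, measured square to the panel; its ends stand 6 mm.
- tripped_lever (a joint): Its lever, rad: 0 square to the panel (tripped, as it starts), +0.5 fully on (leaning up the panel to the back), -0.5 fully off (leaning down to the front edge). Sprung detents at all three: pushed past -0.25 or +0.25 it snaps by itself into the next one and stays; let go short of that it springs back. The push takes 3 to 6 N near its tip; stops at -0.56 and 0.56.
- tripped_lever_tip (a point): Middle of the end of the tripped breaker's black lever, 34 mm from the pivot axis. The lever is 14 mm wide (y) and 8.5 mm thick, and 22 mm of it stand clear of the breaker's face; its z axis runs out along the lever.
- feeder_a_lever (a joint): One of the two breakers that are on. Position of its lever, rad: about +0.5 fully on (leaning up the panel, away from the front edge), 0 square to the panel, about -0.5 fully off (leaning down the panel, towards the front edge). To be left as it is.
- feeder_a_lever_tip (a point): Middle of the end of that breaker's lever, same sizes as the tripped one.
- feeder_b_lever (a joint): The other breaker that is on. Position of its lever, rad: about +0.5 fully on (leaning up the panel, away from the front edge), 0 square to the panel, about -0.5 fully off (leaning down the panel, towards the front edge). To be left as it is.
- feeder_b_lever_tip (a point): Middle of the end of that breaker's lever, same sizes as the tripped one.
- spare_lever (a joint): The breaker of the unused circuit, switched off on purpose. Position of its lever, rad: about +0.5 fully on (leaning up the panel, away from the front edge), 0 square to the panel, about -0.5 fully off (leaning down the panel, towards the front edge). To be left as it is.
- spare_lever_tip (a point): Middle of the end of that breaker's lever, same sizes as the tripped one.
- steel_enclosure: Tall dark steel cabinet on the bench, fixed, about 130 mm deep (x), 178 mm wide (y), 343 mm high, left of and behind the supply box, and between it and a hand that comes from the left: pass in front of it or above it. Origin: centre of the underside.
- pliers: Combination pliers, 174 mm long, lying flat left of the box; origin at the middle of the underside. Leave alone.
- tape_measure: Yellow tape measure, 36x70x63 mm, standing left of the box; origin at the middle of the underside. Leave alone.
- box_white: Small white card box of screws, 60x101x32 mm, right of the box; origin at the middle of the underside. Leave alone.

How it is judged:
By the outcome, as a careful person would: the job done as asked, in the order asked, and still so for the second after the job is handed in, with the robot touching nothing.
It also fails if it takes over 48 s, if anything falls off the work surface, if the arm or the gripper's body presses on something with over 40 N, if the wrist force passes 120 N, or if a joint passes its speed limit or range.

### The arm

A 6-joint arm with a two-finger parallel gripper is mounted at the origin on a cart in front of the work surface, level with it; the furniture and walls round the work are solid. World frame = base frame: x ahead of the robot, y to its left, z up, the work surface at z = 0. Lengths are in mm, angles in rad, forces in N, time in s.
With the tool pointing down it reaches from about 275 to 850 mm from the base axis. Payload 19 kg.
Tool frame: the origin (TCP) lies midway between the tips of the shut fingers; the grasp point (between the pads) lies 19 mm behind it (bot.hold_point_z is the distance from the TCP to the grasp point, in mm); z points along the fingers, y is the line along which they close (so a half turn about z gives the same grasp; the last joint's range is limited). The gripper opens to 85 mm and grips with 20 to 120 N. Pads are 22 mm wide; open, the fingers measure 114 mm over their backs; the gripper's body (76 mm by 85 mm) begins 54 mm behind the grasp point. The pads swing forward as they close: fully open they stand 13 mm farther back than shut.
Start: joints at [1.073, 0.15, 1.437, -0, 1.554, -0.134], TCP at [204.603, 537.334, 231.267] pointing down, gripper open.
Joint ranges: [-2.8, 2.8], [-0.68, 2.1], [0.12, 2.68], [-1.39, 4.53], [0.16, 2.79], [-2.81, 2.81]. Speed limits (rad/s): [1.89, 1.89, 2.22, 3.01, 3.01, 3.01].

### API

Orientations are given as a unit quaternion [w, x, y, z].
In Python, from cell import bot gives the robot as it stands.
- The arm moves only by the shell command python3 -m inch 'ROWS' [FORCE]. ROWS is JSON, a list of rows, each a list of 5 numbers: the finger opening in mm, from 0 to 85.4, then the shift along the tool's x, y, z in mm, then the turn about the tool's z in degrees. In form: [[hand, dx, dy, dz, turn], ...]. A call has 1 to 10 rows; each row shifts and turns the commanded pose from where the row before left it, along the tool's axes as they then stand; what a row does not reach is not made up. A row lasts 1/8 s, in which the tool goes at most 62.5 mm and 10.7 degrees, less where a joint would pass 70% of its speed; a pose out of reach is approached as far as the arm can. A call is refused whole if a number of a shift passes 62.5 or a number of a turn 10.7, either way. A call with a gripper value outside its range is refused whole. The fingers move at their own pace and stop on an object; FORCE is the grip in N (left out, the last holds). Time passes only in rows, so rows that do not move let the fingers close. It gives the time, the measured TCP pose, the force, the opening and the grip force at its end, in the units of the state.
- bot.sense(): the state, without advancing time (a new reading comes with each control period).
- bot.grab_frame(name): name is "side" or "top" or "wrist"; returns a dict with "image" (400x640x3 uint8, red, green, blue), "K" (3x3 intrinsics, pixels), "rvec" (rotation vector, rad) and "tvec" (3), from world to camera coordinates, as OpenCV has them; the wrist camera has in their place "hand_eye" (4x4, takes a point from camera to tool coordinates, whose origin is the TCP and whose axes are the flange's). Camera axes: x right, y down, z forward; pixel columns grow to the right and rows downward; lengths in mm; the calibration is good to about 2 mm. The wrist camera is an equidistant fisheye: a pixel r from the principal point sees the ray r / f radians off the axis. A picture is of the moment at which its call begins: read the wrist's pose just before it. There is no depth.
- bot.job_done(): hands the job in; it is judged then, once.
Trained networks look in a picture, given as the dict that the camera call returned (one of the last four; its "shot" number tells which), for a name from the list of things; names that differ only in an ending like _2 or _b are one class to them, and where a whole thing is asked for, a point or a joint stands for the part that bears it (a point fixed in the world has none). Each returns a list of dicts, best first, with "score" (0 to 1); they miss things now and then, are a little off and sometimes report something else, mostly with a low value. They report only what shows in the picture. A call takes as long as a camera call.
- bot.recognise(picture, name): "pixel" ([row, column] in pixels, amid what is visible of it).
- bot.trace(picture, name): "pixels" (400x640 bool, what is visible of it) and "pixel" ([row, column] in pixels, amid what is visible of it).
- bot.tip_of(picture, name): "pixel" ([row, column] in pixels: a listed point, or the origin of a listed thing).
The state is a dict: "time": time; "joint_positions": joint angles; "joint_vel": joint speeds; "effort": joint torques, N m; "ee_pos": TCP position; "ee_rot": TCP orientation; "force": force on the tool from outside, world axes, zero at the start; "ft_torque": the same for the moment, N m; "gripper_width": opening from 0.0 (shut) to 1.0 (fully open); "grasp_force": force on a finger pad.
Only numpy, scipy, OpenCV 4.12 (cv2) and the standard library are available. Lean on these libraries where they do the work, as an engineer would, in place of code of your own. Each camera call takes 0.05 s, during which the arm holds its last target. There are 200 camera calls.

## Working session

There is one attempt and no reset: what is moved stays moved. The work goes in short steps, Python scripts to look and compute and a shell command to move; the robot and the scene stay as the last step left them, time stands still between calls to the robot, and variables do not carry over. Pictures are saved under pics/ and viewed, at most 10 in all, crops included, and the job is handed in when it is done.

```bash
mkdir -p pics; cat > h.py <<'E'
import numpy as np,cv2
from cell import bot
def P(f):
    R=cv2.Rodrigues(np.array(f["rvec"],float))[0]; t=np.array(f["tvec"],float).reshape(3)
    return np.array(f["K"],float)@np.c_[R,t]
def tri(Ps,px):
    A=[]
    for M,(r,c) in zip(Ps,px): A+= [c*M[2]-M[0], r*M[2]-M[1]]
    v=np.linalg.svd(np.array(A))[2][-1]; return v[:3]/v[3]
def proj(M,X):
    q=M@np.append(X,1); return [q[1]/q[2],q[0]/q[2]]
E
python3 - <<'E'
from h import *
F={n:bot.grab_frame(n) for n in("side","top")}
for n,f in F.items(): cv2.imwrite(f"pics/{n}0.png",f["image"][...,::-1])
for name in ["tripped_lever_tip","feeder_a_lever_tip","spare_lever_tip","supply_box","tripped_breaker","steel_enclosure","pliers","tape_measure","box_white"]:
    r={n:bot.tip_of(f,name) for n,f in F.items()}
    for n in r: print(name,n,[(np.round(d["pixel"],1).tolist(),round(d["score"],2)) for d in r[n][:3]])
    if r["side"] and r["top"]: print("  tri",tri([P(F["side"]),P(F["top"])],[r["side"][0]["pixel"],r["top"][0]["pixel"]]).round(1))
print(bot.sense())
for n,f in F.items():
    R=cv2.Rodrigues(np.array(f["rvec"],float))[0]; print(n,(-R.T@np.array(f["tvec"]).reshape(3)).round(0),R[2].round(2))
E
```

```text
tripped_lever_tip side [([192.9, 329.6], 0.62)]
tripped_lever_tip top [([196.0, 319.5], 0.49)]
  tri [ 578.1 -284.2  131.9]
feeder_a_lever_tip side [([187.0, 326.5], 0.53)]
feeder_a_lever_tip top [([183.9, 305.1], 0.49)]
  tri [ 606.5 -244.4  114.9]
spare_lever_tip side [([223.4, 335.1], 0.63)]
spare_lever_tip top [([204.8, 351.4], 0.5), ([209.1, 247.0], 0.42)]
  tri [ 547.2 -359.8  114.1]
supply_box side [([244.1, 334.1], 0.78)]
supply_box top [([198.4, 329.5], 0.92)]
  tri [ 577.5 -309.2    4.4]
tripped_breaker side [([207.2, 331.7], 0.63)]
tripped_breaker top [([192.5, 318.7], 0.85)]
  tri [ 589.3 -280.7   86.9]
steel_enclosure side []
steel_enclosure top []
pliers side [([204.6, 235.3], 0.87)]
pliers top [([236.3, 225.4], 0.68), ([219.2, 408.1], 0.17)]
  tri [474.4 -10.9 -10. ]
tape_measure side [([206.0, 272.7], 0.65)]
tape_measure top [([209.4, 248.6], 0.67)]
  tri [550.7 -76.7 -11.3]
box_white side [([324.7, 388.2], 0.65)]
box_white top [([217.3, 411.0], 0.96)]
  tri [ 521.8 -540.4    3.1]
{'time': 1.0, 'joint_positions': array([ 1.07301389e+00,  1.50494653e-01,  1.43740059e+00,  3.80229942e-06,
        1.55383921e+00, -1.34035804e-01]), 'joint_vel': array([ 0.001026  ,  0.00080875, -0.00168122, -0.00032911,  0.00024276,
       -0.0002306 ]), 'effort': array([ 1.17916330e-03, -7.12790823e+01, -5.71055567e+01, -4.09565791e-04,
        1.55422367e-03, -6.79994855e-05]), 'ee_pos': array([204.58822688, 537.32572649, 231.26932063]), 'ee_rot': array([-2.38331157e-05,  1.80872338e-01,  9.83506580e-01, -6.67979757e-05]), 'force': array([ 1.28596672, -1.36342446,  0.63334034]), 'ft_torque': array([-0.01530295,  0.02017639,  0.00776581]), 'grasp_force': 0.0, 'gripper_width': 0.9974762088080672}
side [ 174. -836.  609.] [ 0.48  0.65 -0.59]
top [ 481. -281. 1117.] [ 0.09 -0.   -1.  ]
```

View pics/side0.png

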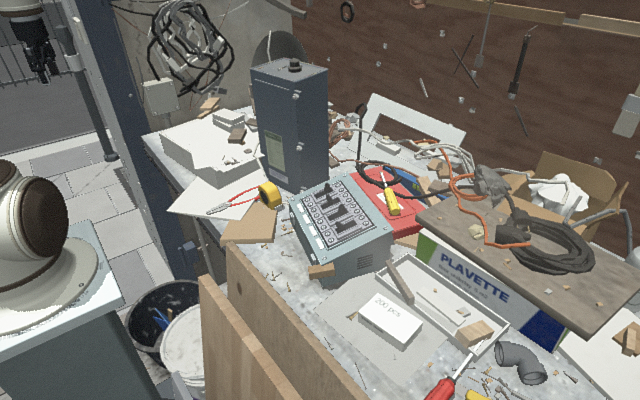

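View pics/top0.png

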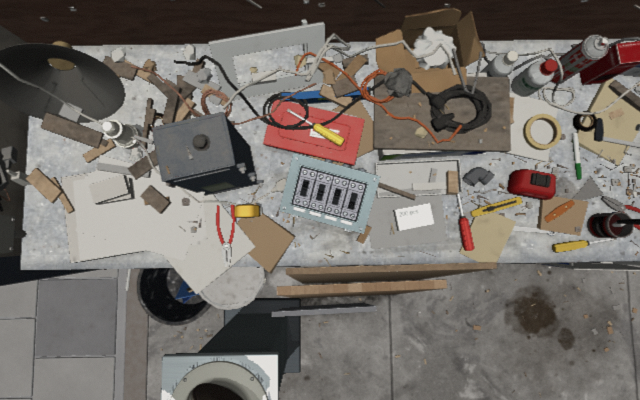

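The side picture shows the box at about (225,340) with the cabinet at its left. The top picture shows the box at about (195,330), yawed about 10°. I need crops to see the lever states.

```bash
python3 - <<'E'
from h import *
a=cv2.imread("pics/side0.png")[165:265,280:400]; b=cv2.imread("pics/top0.png")[145:240,270:390]
o=np.vstack([cv2.resize(x,(780,298*1),interpolation=cv2.INTER_CUBIC) if 0 else cv2.resize(x,(400*1,300),interpolation=cv2.INTER_CUBIC) for x in(a,b)])
o=np.hstack([cv2.resize(a,None,fx=3.3,fy=5,interpolation=cv2.INTER_CUBIC),cv2.resize(b,(396,500),interpolation=cv2.INTER_CUBIC)])
cv2.imwrite("pics/c0.png",o)
E
```

```text
(no output)
```

View pics/c0.png

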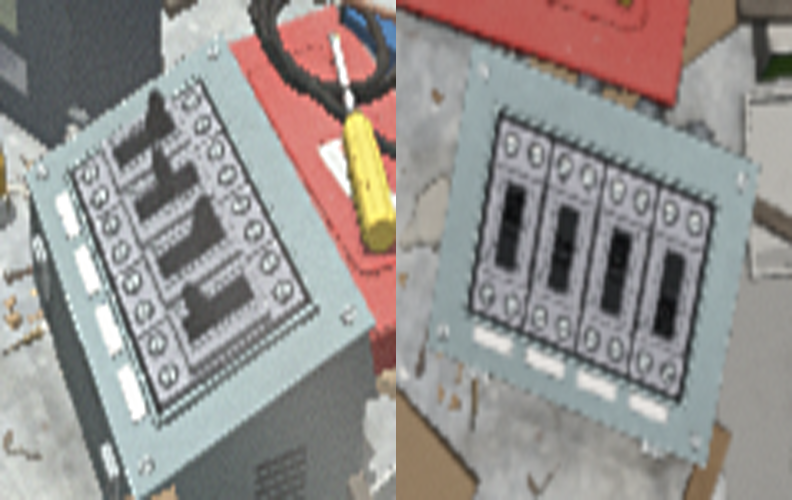

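Left to right in +y order, the levers are on, tripped (second), on and off. The networks agree with this. Next I'll fit the box pose.

```bash
cat >> h.py <<'E'
S,C=np.sin(np.radians(15)),np.cos(np.radians(15))
def loc(p):  # world pos from box pose p=(x,y,yaw,xo) builder
    c,s=np.cos(p[2]),np.sin(p[2])
    return lambda X,Y,Z: np.array([p[0]+c*X-s*Y,p[1]+s*X+c*Y,Z])
def lever(p,slot,q,r=34):
    o=p[3]; return loc(p)(o+r*(np.sin(q)*C-np.cos(q)*S), slot*43, 92+o*S/C+r*(np.sin(q)*S+np.cos(q)*C))
def tdelta(s,w):  # world shift -> tool axes
    from scipy.spatial.transform import Rotation as R
    return R.from_quat(np.roll(s["ee_rot"],-1)).inv().apply(w)
E
python3 - <<'E'
from h import *
from scipy.optimize import least_squares
fs,ft=bot.grab_frame("side"),bot.grab_frame("top"); Ps,Pt=P(fs),P(ft)
cor={(-75,115,72):((198,288.5),(211.1,280.9)),(75,115,112):((172,346),(154.1,293)),(75,-115,112):((230,394.5),(176.4,379.7)),(-75,-115,72):((264.6,322.4),(233.4,363))}
tips=[(.5,0,Ps,(192.9,329.6)),(.5,0,Pt,(196,319.5)),(1.5,.5,Ps,(187,326.5)),(1.5,.5,Pt,(183.9,305.1)),(-1.5,-.5,Ps,(223.4,335.1)),(-1.5,-.5,Pt,(204.8,351.4))]
def res(p):
    r=[]
    for X,(a,b) in cor.items():
        w=loc(p)(*X); r+=list(np.subtract(proj(Ps,w),a))+list(np.subtract(proj(Pt,w),b))
    for sl,q,M,px in tips: r+=list(np.subtract(proj(M,lever(p,sl,q)),px))
    return np.array(r)
s=least_squares(res,[577,-305,-.25,0],loss="soft_l1"); p=s.x
print(p,np.degrees(p[2])); print(res(p).round(1).reshape(-1,2).tolist())
print("pivot",lever(p,.5,0,0),"tip",lever(p,.5,0))
st=bot.sense()
from scipy.spatial.transform import Rotation as R
print(R.from_quat(np.roll(st["ee_rot"],-1)).as_matrix().round(3)); np.save("p.npy",p)
E
```

```text
[ 5.82865658e+02 -3.06790914e+02 -2.70801119e-01 -2.01002439e+00] -15.515761200569111
[[0.9, -1.1], [-0.5, -0.7], [-0.6, -0.0], [-0.2, 0.9], [-1.7, -1.4], [-0.2, 0.1], [-0.9, -0.4], [-0.8, 1.0], [3.0, -2.8], [-1.6, 0.8], [-3.1, 0.3], [-0.2, 0.5], [0.7, 0.7], [3.9, 0.0]]
pivot [ 586.6802088  -285.53675234   91.46141559] tip [ 578.20105496 -283.1827628   124.30289368]
[[-0.935  0.356 -0.   ]
 [ 0.356  0.935 -0.   ]
 [ 0.    -0.    -1.   ]]
```

```bash
python3 -m inch '[[0,0,0,0,-5.3],[0,-39,-45,0,0],[0,-39,-45,0,0],[0,-39,-45,0,0],[0,-39,-45,0,0],[0,-39,-45,0,0],[0,-30,-48,0,0],[0,-30,-48,0,0],[0,-30,-48,0,0],[0,-30,-48,0,0]]'
```

```text
time: 2.35
ee_pos: [396.5, 49.4, 231.6]
ee_rot: [0.0, 0.135, 0.991, 0.0]
force: [2.2, -0.3, 0.6]
gripper_width: 0.001
grasp_force: 0.0
```

```bash
python3 -m inch '[[0,-30,-43,0,0],[0,-30,-43,0,0],[0,-30,-43,0,0],[0,-30,-43,0,0],[0,-30,-43,0,0],[0,-38,-13,0,0],[0,-38,-13,0,0],[0,-38,-13,0,0],[0,-38,-13,0,0],[0,0,0,0,0]]'; cat > look.py <<'E'
from h import *
import sys
p=np.load("p.npy"); s=bot.sense()
d=s["ee_pos"]-lever(p,.5,0); b=loc([0,0,-p[2],0])(d[0],d[1],d[2])
print("TCP in box axes rel tripped tip(q=0):",b.round(1),"force",s["force"].round(1),"t",s["time"])
for n in sys.argv[2:]:
    f=bot.grab_frame(n); im=f["image"][...,::-1]
    if n!="wrist": im=cv2.resize(im[110:260,260:420],None,fx=5,fy=4,interpolation=cv2.INTER_CUBIC)[:600,:800]
    cv2.imwrite(f"pics/{n}{sys.argv[1]}.png",im)
    M=None if n=="wrist" else P(f)
    for k in("tripped_lever_tip","feeder_a_lever_tip","spare_lever_tip"):
        for r in bot.tip_of(f,k)[:2]: print(n,k,np.round(r["pixel"],1),round(r["score"],2), "" if M is None else [np.round(proj(M,lever(p,.5,q)),1).tolist() for q in(-.5,0,.5)])
E
python3 look.py 1 side wrist
```

```text
time: 3.6
ee_pos: [616.9, -288.1, 229.5]
ee_rot: [-0.001, 0.135, 0.991, 0.0]
force: [-0.8, 1.4, -0.4]
gripper_width: 0.002
grasp_force: 0.0
TCP in box axes rel tripped tip(q=0): [ 38.6   5.6 105.2] force [-0.8  1.4 -0.4] t 3.6
side tripped_lever_tip [194.2 329.6] 0.37 [[200.5, 320.5], [195.9, 326.8], [194.0, 334.1]]
side feeder_a_lever_tip [186. 328.] 0.63 [[200.5, 320.5], [195.9, 326.8], [194.0, 334.1]]
side spare_lever_tip [223.5 334.8] 0.59 [[200.5, 320.5], [195.9, 326.8], [194.0, 334.1]]
wrist tripped_lever_tip [156.2 305.6] 0.5 
wrist feeder_a_lever_tip [174.3 360.3] 0.97 
wrist spare_lever_tip [139.1 206.8] 0.68
```

View pics/wrist1.png

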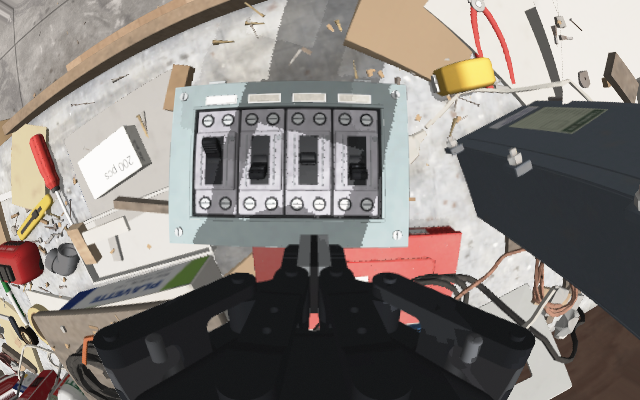

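The wrist view shows off, on, tripped (156,306) and on from left to right, with the fingertips at about (240,315). I'll refine the tip position from the wrist ray.

```bash
python3 - <<'E'
from h import *
from scipy.spatial.transform import Rotation as R
p=np.load("p.npy"); s=bot.sense(); f=bot.grab_frame("wrist"); H=np.array(f["hand_eye"]); K=f["K"]
def ray(px):
    u=np.array([(px[1]-K[0,2])/K[0,0],(px[0]-K[1,2])/K[1,1]]); th=np.hypot(*u); v=np.append(u/th*np.sin(th),np.cos(th))
    A=R.from_quat(np.roll(s["ee_rot"],-1)).as_matrix(); return A@H[:3,3]+s["ee_pos"],A@H[:3,:3]@v
for k,sl,q in(("tripped_lever_tip",.5,0),("feeder_a_lever_tip",1.5,.5),("spare_lever_tip",-1.5,-.5)):
    e=lever(p,sl,q); o,d=ray(bot.tip_of(f,k)[0]["pixel"]); w=o+d*(e[2]-o[2])/d[2]; x=w-e
    print(k,w.round(1),"off in box axes",loc([0,0,-p[2],0])(*x).round(1))
print(o, s["ee_pos"])
E
```

```text
tripped_lever_tip [ 579.2 -282.   124.3] off in box axes [0.7 1.4 0. ]
feeder_a_lever_tip [ 602.9 -244.3  124.5] off in box axes [-3.4  1.1  0. ]
spare_lever_tip [ 541.5 -360.3  116.1] off in box axes [-0.1  1.9 -0. ]
[ 551.650435   -268.82075006  373.91395299] [ 615.42083152 -286.69888474  231.95995726]
```

```bash
python3 -m inch '[[0,5,-5,30,0],[0,4,0,30,0],[0,0,0,25,0],[0,0,0,10,0],[0,0,0,0,0],[0,0,0,0,0]]'; python3 look.py 2 side
```

```text
time: 4.95
ee_pos: [606.2, -289.6, 137.6]
ee_rot: [0.001, 0.135, 0.991, -0.0]
force: [0.2, -0.7, -1.0]
gripper_width: -0.003
grasp_force: 0.0
TCP in box axes rel tripped tip(q=0): [28.7  1.3 13.3] force [ 0.2 -0.7 -1. ] t 4.95
side tripped_lever_tip [194.1 329.6] 0.47 [[200.5, 320.5], [195.9, 326.8], [194.0, 334.1]]
side feeder_a_lever_tip [183.5 327.9] 0.46 [[200.5, 320.5], [195.9, 326.8], [194.0, 334.1]]
side feeder_a_lever_tip [204.7 233.5] 0.35 [[200.5, 320.5], [195.9, 326.8], [194.0, 334.1]]
side spare_lever_tip [226.1 335.3] 0.63 [[200.5, 320.5], [195.9, 326.8], [194.0, 334.1]]
side spare_lever_tip [326.2 389.8] 0.16 [[200.5, 320.5], [195.9, 326.8], [194.0, 334.1]]
```

View pics/side2.png

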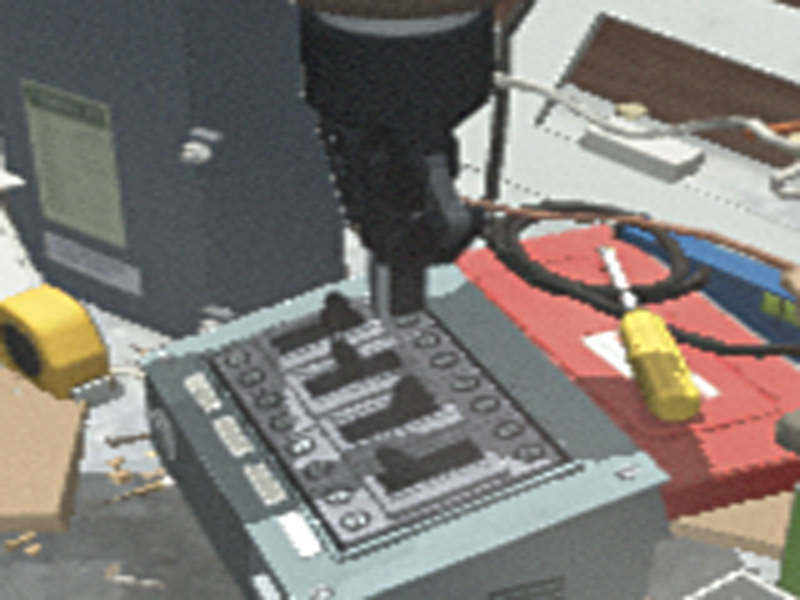

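The side view shows the fingertips at about (310,395), uphill of the tripped lever at (350,345). They are clear of the other levers. I'll lower them and push gently.

```bash
python3 -m inch '[[0,0,0,10,0],[0,0,0,10,0],[0,0,0,0,0],[0,0,0,0,0]]'; python3 look.py 3; python3 -m inch '[[0,4,0,0,0],[0,4,0,0,0],[0,2,0,0,0],[0,2,0,0.5,0],[0,2,0,0.5,0],[0,0,0,0,0]]'; python3 look.py 3
```

```text
time: 5.65
ee_pos: [605.7, -289.4, 116.3]
ee_rot: [-0.0, 0.135, 0.991, -0.0]
force: [0.3, 0.2, -0.5]
gripper_width: -0.001
grasp_force: 0.0
TCP in box axes rel tripped tip(q=0): [28.2  1.3 -8. ] force [ 0.3  0.2 -0.5] t 5.65
time: 6.4
ee_pos: [592.3, -285.7, 115.6]
ee_rot: [0.0, 0.135, 0.991, -0.0]
force: [3.4, 0.1, 2.7]
gripper_width: 0.002
grasp_force: 2.1
TCP in box axes rel tripped tip(q=0): [14.3  1.4 -8.7] force [3.4 0.1 2.7] t 6.4
```

```bash
python3 -m inch '[[0,2,0,1,0],[0,2,0,1,0],[0,2,0,1,0],[0,1,0,1,0],[0,0,0,0,0]]'; python3 -m inch '[[0,1,0,1,0],[0,1,0,1,0],[0,0,0,0,0]]'; python3 look.py 3
```

```text
time: 7.02
ee_pos: [585.3, -283.7, 111.1]
ee_rot: [-0.0, 0.135, 0.991, 0.0]
force: [0.7, 0.0, -0.1]
gripper_width: 0.004
grasp_force: 0.0
time: 7.4
ee_pos: [583.9, -283.4, 109.9]
ee_rot: [0.001, 0.135, 0.991, -0.0]
force: [1.1, 0.7, 4.0]
gripper_width: -0.002
grasp_force: 2.3
TCP in box axes rel tripped tip(q=0): [  5.5   1.4 -14.4] force [1.1 0.7 4. ] t 7.4
```

```bash
python3 -m inch '[[0,1,0,0.3,0],[0,1,0,0,0],[0,0,0,0,0]]'; python3 -m inch '[[0,-4,0,-5,0],[0,-5,0,-15,0],[0,0,0,-30,0],[0,0,0,-30,0],[0,0,0,0,0]]';python3 look.py 4 side wrist
```

```text
time: 7.78
ee_pos: [583.3, -283.2, 110.1]
ee_rot: [0.002, 0.135, 0.991, -0.001]
force: [11.9, -2.8, 3.8]
gripper_width: 0.004
grasp_force: 5.7
time: 8.4
ee_pos: [591.2, -285.6, 192.4]
ee_rot: [0.002, 0.135, 0.991, -0.001]
force: [0.1, 1.6, -0.9]
gripper_width: -0.002
grasp_force: 0.0
TCP in box axes rel tripped tip(q=0): [13.2  1.1 68.1] force [ 0.1  1.6 -0.9] t 8.4
side tripped_lever_tip [199.4 320.1] 0.49 [[200.5, 320.5], [195.9, 326.8], [194.0, 334.1]]
side feeder_a_lever_tip [326.7 387.3] 0.67 [[200.5, 320.5], [195.9, 326.8], [194.0, 334.1]]
side feeder_a_lever_tip [184.3 327.5] 0.63 [[200.5, 320.5], [195.9, 326.8], [194.0, 334.1]]
side spare_lever_tip [223.3 336. ] 0.45 [[200.5, 320.5], [195.9, 326.8], [194.0, 334.1]]
wrist tripped_lever_tip [175.7 314.5] 0.83 
wrist tripped_lever_tip [223.8 371.1] 0.65 
wrist feeder_a_lever_tip [221.4 372.8] 0.9 
wrist feeder_a_lever_tip [173.7 312. ] 0.63 
wrist spare_lever_tip [176.6 197.6] 0.88
```

View pics/side4.png

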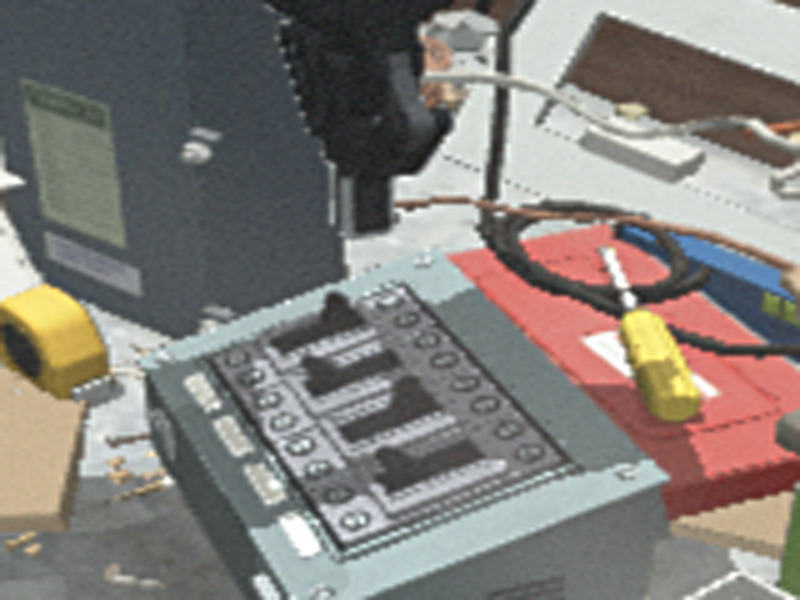

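The side view shows the tripped lever now off, with its tip at (365,310), alongside the unchanged others. Next I'll move to the front side.

```bash
python3 -m inch '[[0,25,0,0,0],[0,24,0,20,0],[0,0,0,30,0],[0,0,0,10,0],[0,0,0,0,0]]'; python3 look.py 5; python3 -m inch '[[0,0,0,10,0],[0,0,0,10,0],[0,0,0,4,0],[0,0,0,0,0],[0,0,0,0,0]]'; python3 look.py 5 side
```

```text
time: 9.43
ee_pos: [543.1, -272.0, 128.8]
ee_rot: [-0.0, 0.135, 0.991, 0.0]
force: [-0.4, -0.2, 0.2]
gripper_width: -0.002
grasp_force: 0.0
TCP in box axes rel tripped tip(q=0): [-36.8   1.4   4.5] force [-0.4 -0.2  0.2] t 9.425
time: 10.05
ee_pos: [543.2, -272.1, 105.3]
ee_rot: [0.0, 0.135, 0.991, -0.0]
force: [0.9, 0.1, 0.4]
gripper_width: 0.002
grasp_force: 0.0
TCP in box axes rel tripped tip(q=0): [-36.7   1.3 -19. ] force [0.9 0.1 0.4] t 10.05
side tripped_lever_tip [207. 338.] 0.66 [[200.5, 320.5], [195.9, 326.8], [194.0, 334.1]]
side tripped_lever_tip [197.6 323.8] 0.5 [[200.5, 320.5], [195.9, 326.8], [194.0, 334.1]]
side feeder_a_lever_tip [183.5 327.1] 0.61 [[200.5, 320.5], [195.9, 326.8], [194.0, 334.1]]
side spare_lever_tip [223.2 335.6] 0.58 [[200.5, 320.5], [195.9, 326.8], [194.0, 334.1]]
side spare_lever_tip [199.6 323.6] 0.35 [[200.5, 320.5], [195.9, 326.8], [194.0, 334.1]]
```

View pics/side5.png

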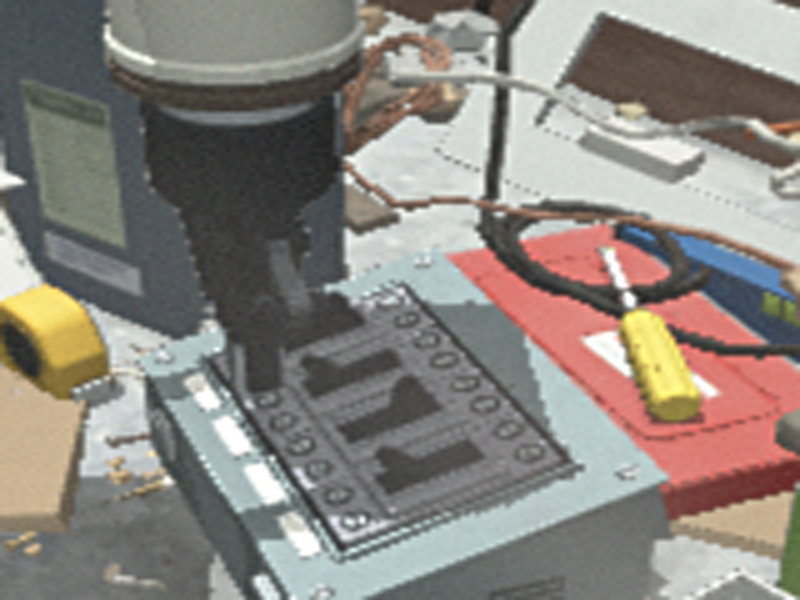

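The fingertips at (385,265) are in front of the off lever, whose tip is at (365,310). Now I'll push up the slope.

```bash
python3 -m inch '[[0,-3,0,0,0],[0,-3,0,0,0],[0,-3,0,-1,0],[0,-3,0,-1,0],[0,-3,0,-1,0],[0,-3,0,-1,0],[0,0,0,0,0]]'; python3 look.py 6;  python3 -m inch '[[0,-2,0,-1,0],[0,-2,0,-0.5,0],[0,-2,0,-1,0],[0,-2,0,-0.5,0],[0,-2,0,-1,0],[0,0,0,0,0]]'; python3 look.py 6
```

```text
time: 11.12
ee_pos: [560.6, -276.9, 109.3]
ee_rot: [0.0, 0.135, 0.991, -0.0]
force: [0.1, 0.2, 0.7]
gripper_width: -0.0
grasp_force: 0.0
TCP in box axes rel tripped tip(q=0): [-18.6   1.3 -15. ] force [0.1 0.2 0.7] t 11.125
time: 11.88
ee_pos: [570.0, -279.5, 112.8]
ee_rot: [-0.0, 0.135, 0.991, 0.0]
force: [-2.2, 0.7, -1.6]
gripper_width: 0.001
grasp_force: 1.3
TCP in box axes rel tripped tip(q=0): [ -8.9   1.4 -11.5] force [-2.2  0.7 -1.6] t 11.875
```

```bash
python3 -m inch '[[0,-2,0,-0.5,0],[0,-2,0,-0.5,0],[0,-1,0,0,0],[0,0,0,0,0]]'; python3 -m inch '[[0,-1,0,0,0],[0,-1,0,0,0],[0,0,0,0,0]]'; python3 look.py 6
```

```text
time: 12.38
ee_pos: [575.3, -281.0, 114.3]
ee_rot: [0.0, 0.135, 0.991, -0.0]
force: [-0.2, 0.3, -0.1]
gripper_width: -0.0
grasp_force: 0.0
time: 12.75
ee_pos: [576.9, -281.4, 114.0]
ee_rot: [0.0, 0.135, 0.991, -0.0]
force: [-0.1, 1.3, 0.9]
gripper_width: 0.002
grasp_force: 0.0
TCP in box axes rel tripped tip(q=0): [ -1.7   1.4 -10.3] force [-0.1  1.3  0.9] t 12.75
```

Snapped on. I'll nudge gently to the on stop, then draw back.

```bash
python3 -m inch '[[0,-1,0,0,0],[0,-1,0,0,0],[0,0,0,0,0]]'; python3 -m inch '[[0,-1,0,0,0],[0,0,0,0,0]]'; python3 look.py 7
```

```text
time: 13.12
ee_pos: [578.8, -281.9, 114.0]
ee_rot: [-0.0, 0.135, 0.991, -0.0]
force: [-0.4, 1.2, -0.2]
gripper_width: -0.002
grasp_force: 0.0
time: 13.38
ee_pos: [579.7, -282.2, 114.0]
ee_rot: [-0.0, 0.135, 0.991, -0.0]
force: [-0.1, -0.3, 0.4]
gripper_width: 0.002
grasp_force: 0.1
TCP in box axes rel tripped tip(q=0): [  1.2   1.4 -10.3] force [-0.1 -0.3  0.4] t 13.375
```

```bash
python3 -m inch '[[0,-1,0,0,0],[0,-0.5,0,0,0],[0,0,0,0,0]]'; python3 -m inch '[[0,5,0,0,0],[0,15,0,-10,0],[0,20,0,-30,0],[0,30,0,-40,0],[0,40,0,-30,0],[0,0,0,0,0],[0,0,0,0,0]]'; python3 look.py 8 side wrist
```

```text
time: 13.75
ee_pos: [581.0, -282.5, 113.9]
ee_rot: [-0.0, 0.135, 0.991, 0.0]
force: [-1.4, 1.0, -0.5]
gripper_width: 0.001
grasp_force: 1.3
time: 14.62
ee_pos: [475.0, -253.0, 224.2]
ee_rot: [0.0, 0.135, 0.991, -0.0]
force: [0.0, 0.8, -0.5]
gripper_width: -0.001
grasp_force: 0.0
TCP in box axes rel tripped tip(q=0): [-107.5    1.5   99.9] force [ 0.   0.8 -0.5] t 14.625
side tripped_lever_tip [194.5 334.7] 0.48 [[200.5, 320.5], [195.9, 326.8], [194.0, 334.1]]
side feeder_a_lever_tip [183.7 327.6] 0.53 [[200.5, 320.5], [195.9, 326.8], [194.0, 334.1]]
side spare_lever_tip [224.1 334.3] 0.65 [[200.5, 320.5], [195.9, 326.8], [194.0, 334.1]]
```

View pics/side8.png

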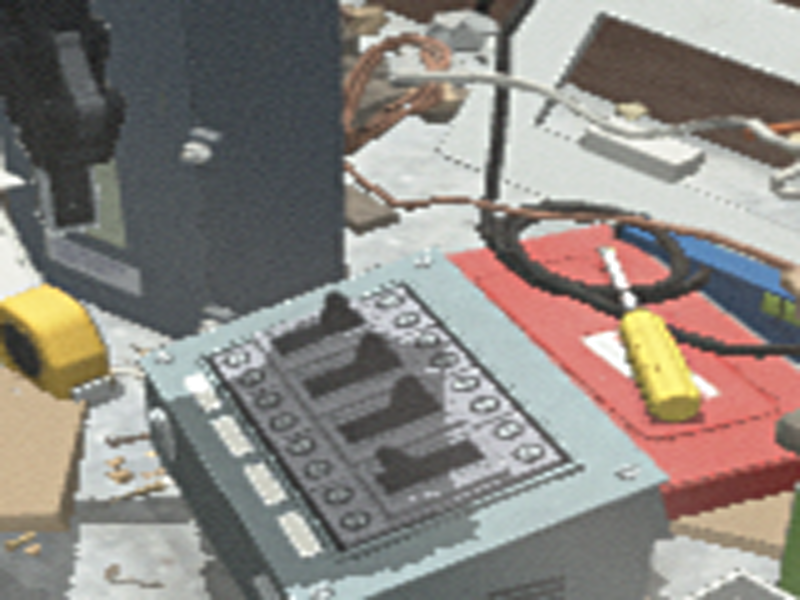

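View pics/wrist8.png

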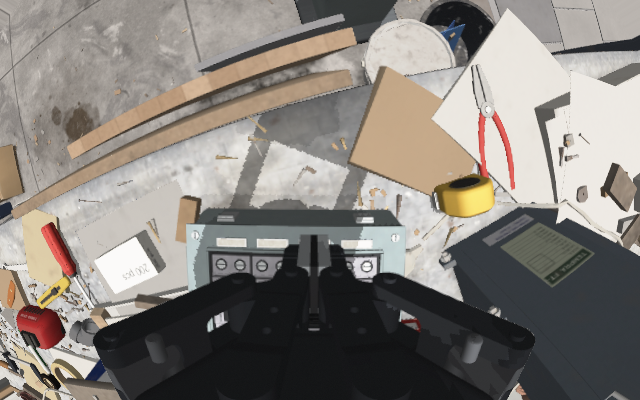

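The side view shows the reset lever on, with its tip at (345,375), parallel to both feeders. The spare is still off and nothing else has moved. The wrist view shows the hand clear of the box.

```bash
python3 -c "
from cell import bot
print(bot.job_done())"
```

```text
the job is handed in; nothing more can be done
None
```

The tripped breaker (second from the left) was pushed fully off, then fully on. In the last side view its lever stands on, the other three levers and the things around the box look unmoved, and the hand is clear; the job is handed in.

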